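# Test the bench's emergency stop and restart it

### The arm

A 7-joint arm with a two-finger parallel gripper is mounted at the origin on a cart in front of the work surface, level with it; the furniture and walls round the work are solid. World frame = base frame: x ahead of the robot, y to its left, z up, the work surface at z = 0. Lengths are in m, angles in rad, forces in N, time in s.
With the tool pointing down it reaches from about 0.425 to 0.875 m from the base axis. Payload 4.7 kg.
Tool frame: the origin (TCP) lies between the finger pads; the fingertips stand 14 mm ahead of it and the grasp point (between the pads) lies 5 mm behind it; z points along the fingers, y is the line along which they close (so a half turn about z gives the same grasp; the last joint's range is limited). The gripper opens to 87 mm and grips with 3 to 60 N. Pads are 19 mm wide; open, the fingers measure 117 mm over their backs; the gripper's body (75 mm by 190 mm) begins 51 mm behind the grasp point.
Start: joints at [-1.158, 0.321, -0.07, 1.45, 0.023, 1.371, -0.057], TCP at [0.252, 0.599, 0.237] pointing down, gripper open.
Joint ranges: [-2.86, 2.86], [-0.3, 2.09], [-1.38, 1.24], [0.06, 2.45], [-1.56, 4.7], [0.09, 2.05], [-2.69, 2.69]. Speed limits (rad/s): [2.57, 2.57, 3.14, 3.14, 3.14, 3.14, 3.14].

### API

Orientations are given as a rotation vector (axis times angle).
In Python, from bench import ctrl gives the robot as it stands.
- The arm moves only by the tool step_arm, never from a script. Its argument "commands" is a list of rows, each an object with "travel": the shift along the tool's x, y, z in m, a list of three; "turn": the turn, a rotation vector about the tool's x, y, z in degrees, a list of three. A call has 1 to 5 rows; each row is the pose to reach, as a shift and turn from the pose commanded when the call began, along the tool's axes at that moment; what a row does not reach only later rows make up. A row lasts 1/10 s, in which the tool goes at most 50 mm and 8.59 degrees, less where a joint would pass 70% of its speed; a pose out of reach is approached as far as the arm can. A call with a gripper value outside its range is refused whole. "gripper" is the opening, from 0 (shut) to 1 (fully open), set as the call begins (left out, the last holds). The fingers move at their own pace and stop on an object; "force" is the grip in N (left out, the last holds). Time passes only in rows, so rows that repeat a pose let the fingers close. It gives the time, the measured TCP pose, the force, the opening and the grip force at its end, in the units of the state.
- ctrl.get_state(): the state, without advancing time (a new reading comes with each control period).
- ctrl.get_image(name): name is "side" or "top"; returns the picture (384x512x3 uint8, red, green, blue); there is no depth.
- ctrl.camera_model(name): a dict with "fx", "fy", "cx", "cy" (pixels), "k1" (the pictures are not rectified: a ray, as slopes to the right and down, at radius r is drawn at 1 + k1 r^2 times it, then the intrinsics apply), "R" (3x3) and "t" (3): a world point X has camera coordinates R X + t. Camera axes: x right, y down, z forward; pixel columns grow to the right and rows downward; lengths in m; the calibration is good to about 2 mm. A picture is of the moment at which its call begins. camera_model takes no time and is no camera call.
- ctrl.close_job(): hands the job in; it is judged then, once.
The state is a dict: "time": time; "joint_positions": joint angles; "qd": joint speeds; "joint_torque": joint torques, N m; "position": TCP position; "tool_rot": TCP orientation; "ft_force": force on the tool from outside, world axes, zero at the start; "torque": the same for the moment, N m; "grip_width": opening from 0.0 (shut) to 1.0 (fully open); "grip_force": force on a finger pad.
Only numpy, scipy, OpenCV 4.12 (cv2) and the standard library are available. Lean on these libraries where they do the work, as an engineer would, in place of code of your own. Each camera call takes 0.05 s, during which the arm holds its last target. There are 200 camera calls.

### The job

Test the bench's emergency stop with your fingertips: press the winged mushroom button in until it stays in, then push its wings round clockwise (seen from above) until it springs back out, and after that press the flat round button on the small loose box fully in and let it come out again. Only press and push: lift nothing, leave the small box standing where it is, and do not disturb the other things on the bench.

Things in the scene. Friction and masses are not known exactly. Their poses are not given: they have to be found in the camera images.
- stop_station: the stop station: a grey box 100 x 100 x 50 mm screwed to the worktop, with a black winged mushroom button on top. Origin at the centre of its underside, z up; its yaw varies.
- stop_top (a point): the centre of the top of the mushroom's dome, where to press. It lies 92 mm above the worktop with the button out, 85 mm latched in, 83 mm pressed hard down. The dome is 37 mm across and 20 mm high and stands on a 22 mm stem; collars round the stem rise 7 mm above the box. The point turns with the head.
- wing_left (a point): the tip of one of the mushroom's two straight wings, at half its height. The wings reach 40 mm from the stem's axis on opposite sides and are 12 mm wide and 12 mm high; their undersides are 72 mm above the worktop with the button out, 65 mm latched in. At rest this wing points along the station's +y (robot's left at yaw 0); clockwise from above moves it towards the station's +x.
- wing_right (a point): the tip of the opposite wing (the station's -y side), at half its height; clockwise from above moves it towards the station's -x. The wings stick out 21 mm from the dome; their tops lie 8 mm below the dome's top.
- stop (a joint): how far the mushroom is in, m: 0 out, 0.0067 latched in, 0.009 the hard stop. A spring of about 3.5 to 5 N pushes it out; pressing it in takes up to about 9 N, and the latch snaps in only beyond 0.007, so press it nearly to the stop.
- stop_cap (a joint): how far the mushroom head is turned clockwise seen from above, rad: 0 at rest, 1.2 the stop. A weak spring (0.016 N m at 0, 0.05 N m at 0.9) turns it back when let go. When the button is latched in, turning it past about 0.55 frees the latch and the spring pushes the head out 7 mm.
- restart_box: the restart box: a loose grey box 62 x 62 x 44 mm, about 0.6 kg, on rubber feet, with one flat round button on top. Origin at the centre of its underside, z up.
- restart_top (a point): the centre of the top of the flat round restart button, 29 mm across, 55 mm above the worktop when out; its metal collar's top is 47 mm above the worktop, so pressed in fully the button still stands 2 mm above the collar.
- restart (a joint): how far the restart button is in, m: 0 out, 0.006 fully in; a spring of 2 to 4 N pushes it out (it does not latch).
- spanner: a steel open-ended spanner lying flat, 147 x 23 x 6 mm; origin at the centre of its underside. A loose bystander.
- jar: a screw-top jar, 45 mm across, 55 mm high; origin at the centre of its underside. A loose bystander.
- tape: a roll of thread tape lying flat, 52 mm across, 16 mm high; origin at the centre of its underside. A loose bystander.
- mouse: a black computer mouse, 108 x 63 x 40 mm; origin at the centre of its underside. A loose bystander.
- valve: a small steel needle valve, 47 x 55 x 18 mm; origin at the centre of its underside. A loose bystander.
- carton: a small cardboard carton, 50 x 66 x 40 mm; origin at the centre of its underside. A loose bystander.
Mind the look-alikes: they are no part of the job. What is shaped like the stop_station but brown is not meant.

How it is judged:
By the outcome, as a careful person would: the job done as asked, in the order asked, and still so for the second after the job is handed in, with the robot touching nothing.
It also fails if it takes over 48 s, if anything falls off the work surface, if the arm or the gripper's body presses on something with over 40 N, if the wrist force passes 120 N, or if a joint passes its speed limit or range.

## Working session

There is one attempt and no reset: what is moved stays moved. The work goes in short steps, Python scripts to look and compute and a tool call to move; the robot and the scene stay as the last step left them, time stands still between calls to the robot, and variables do not carry over. Pictures are saved under pics/ and viewed, at most 10 in all, crops included, and the job is handed in when it is done.

Besides the shell and the picture viewer there is one more tool, called after ">>>" as name(argument=value, ...), one argument or row to a line, values as JSON. step_arm: Moves the arm, as the interface text tells. Its arguments: {"type":"object","properties":{"commands":{"type":"array"},"gripper":{"type":"number"},"force":{"type":"number"}},"required":["commands"]}

```bash
mkdir -p pics
cat > h.py <<'E'
import numpy as np, cv2
from bench import ctrl
def ray(name,u,v):
    m=ctrl.camera_model(name);d=np.array([(u-m["cx"])/m["fx"],(v-m["cy"])/m["fy"]])
    s=d.copy()
    for _ in range(20): s=d/(1+m["k1"]*(s@s))
    R=np.array(m["R"]);t=np.array(m["t"])
    return -R.T@t, R.T@np.array([s[0],s[1],1.])
def at(name,u,v,z):
    o,d=ray(name,u,v);return (o+d*(z-o[2])/d[2]).round(4)
def px(name,X):
    m=ctrl.camera_model(name);c=np.array(m["R"])@np.array(X)+np.array(m["t"]);s=c[:2]/c[2];s=s*(1+m["k1"]*(s@s))
    return np.array([m["fx"]*s[0]+m["cx"],m["fy"]*s[1]+m["cy"]]).round(1)
def snap(name,fn,crop=None,k=1):
    im=ctrl.get_image(name)[:,:,::-1]
    if crop: a,b,c,d=crop; im=im[b:d,a:c]
    cv2.imwrite("pics/"+fn,cv2.resize(im,None,fx=k,fy=k,interpolation=cv2.INTER_CUBIC))
E
python3 - <<'E'
from h import *
snap("top","t0.png",k=1.5);snap("side","s0.png",k=1.5)
s=ctrl.get_state();print(s)
for n in("top","side"):print(ray(n,256,192))
E
```

```text
{'time': 0.1, 'joint_positions': array([-1.15786298,  0.32176948, -0.07009565,  1.45153246,  0.02258852,
        1.37081704, -0.05688351]), 'qd': array([ 0.00049225, -0.00395868,  0.00048248, -0.00181934,  0.00022796,
       -0.00023627, -0.0009532 ]), 'joint_torque': array([ 4.88070964e-04, -4.92569661e+01, -4.05396894e-01, -3.13401890e+01,
       -6.42391155e-02,  3.94225633e-02,  6.18197760e-05]), 'position': array([0.25227463, 0.59853757, 0.23556789]), 'tool_rot': array([-6.22208728e-01, -3.07908637e+00,  2.69941833e-03]), 'ft_force': array([-0.38031722, -0.24748585, -0.15424546]), 'torque': array([0.00554186, 0.00121555, 0.03781198]), 'grip_force': 0.0, 'grip_width': 0.9989231584513042}
(array([0.43088594, 0.15452549, 1.05595372]), array([ 0.12017913, -0.02782526, -0.9925448 ]))
(array([0.05220051, 1.19229353, 0.61723424]), array([ 0.35695413, -0.84177151, -0.40606981]))
```

View pics/t0.png

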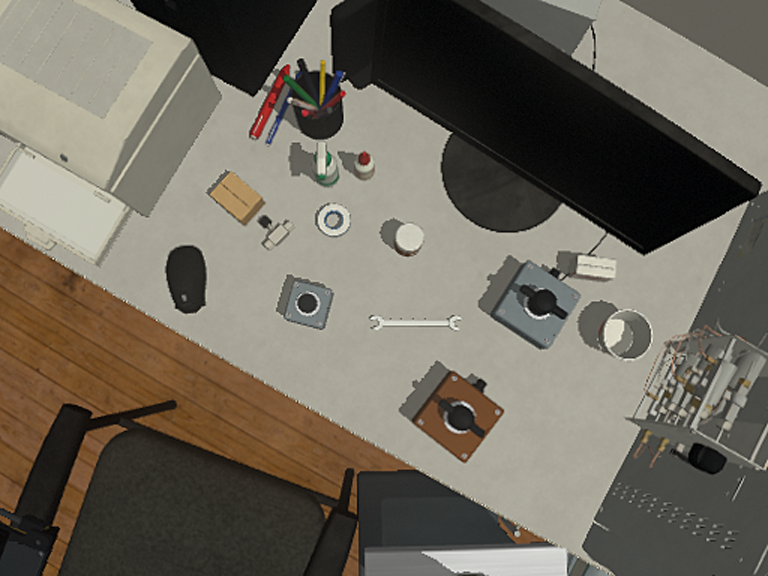

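View pics/s0.png

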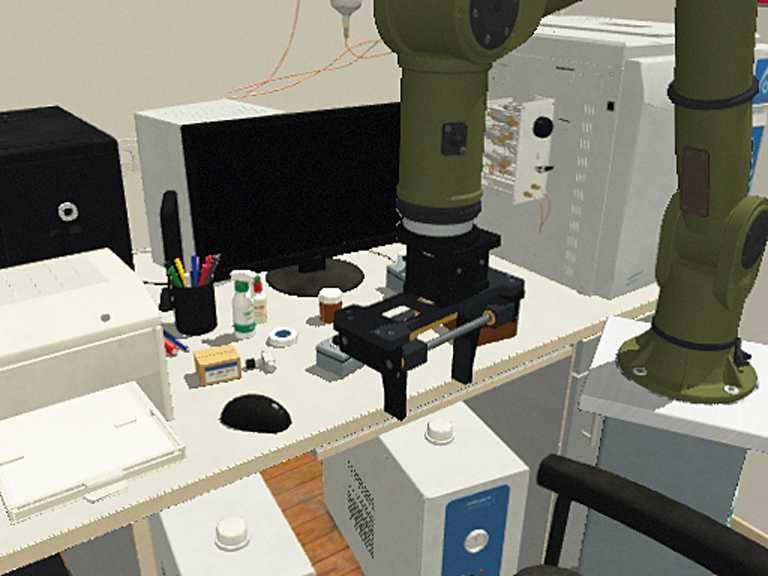

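The top picture shows these candidates, in 512x384 pixels: a grey station with a winged mushroom at (361,201), a brown look-alike at (306,277), and a small grey box with a flat button at (205,202). I choose the grey station and the small grey box, and will check them in one close crop.

Run:
```python
from h import *
im=ctrl.get_image("top")[:,:,::-1]
a=im[165:240,320:400];b=im[165:240,170:250]
cv2.imwrite("pics/c0.png",cv2.resize(np.hstack([b,a]),None,fx=5,fy=5,interpolation=cv2.INTER_CUBIC))
for n,u,v,z in(("stop",361,201,.09),("brown",306,277,.09),("rest",205,202,.055),("jar",272,159,.055),("tin",418,222,.0),("cup",410,178,0.03),("mon",430,165,.2),("mon2",500,125,.2),("sp",277,214,0),("edge",235,310,0),("foot",335,122,0)):print(n,at("top",u,v,z))
print(px("top",[0,0,0]),px("top",[.25,.6,.24]))
```

```text
stop [ 0.526  -0.1025  0.09  ]
brown [0.3635 0.0225 0.09  ]
rest [0.5306 0.2409 0.055 ]
jar [0.6272 0.0892 0.055 ]
tin [ 0.4825 -0.2657  0.    ]
cup [ 0.5854 -0.2393  0.03  ]
mon [ 0.5858 -0.217   0.2   ]
mon2 [ 0.6703 -0.3767  0.2   ]
sp [0.506 0.076 0.   ]
edge [0.2834 0.1771 0.    ]
foot [ 0.729  -0.0699  0.    ]
[312.4 429.4] [  4.2 345.2]
```

View pics/c0.png

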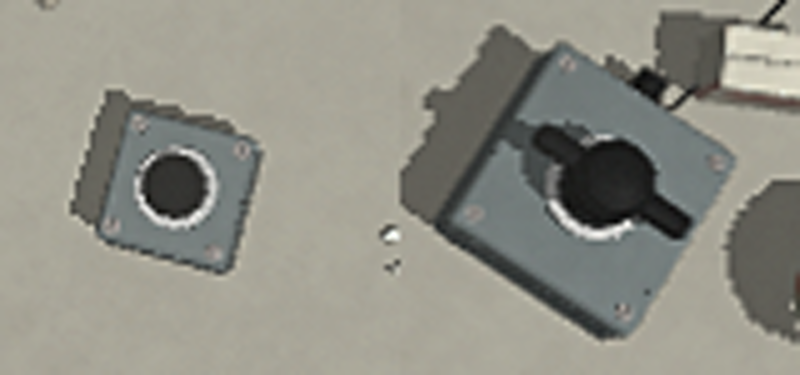

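The crop confirms both: the grey box on the left has a flat button at about (205.2,201.8). The grey station on the right has a black mushroom at about (361.6,201), with wing tips at (348.2,192.2) and (377,210.4).

```bash
cat >> h.py <<'E'
from scipy.spatial.transform import Rotation as Ro
def go(p,yaw,pos=None,rv=None):
    """travel/turn(deg) to tool-down pose whose tool y lies along yaw (deg, nearest half turn)"""
    s=ctrl.get_state();P=s["position"] if pos is None else pos;R=Ro.from_rotvec(s["tool_rot"])
    best=None
    for k in(0,180):
        a=np.radians(yaw+k);y=np.array([np.cos(a),np.sin(a),0]);z=np.array([0,0,-1.]);x=np.cross(y,z)
        t=(R.inv()*Ro.from_matrix(np.array([x,y,z]).T)).as_rotvec(degrees=True)
        if best is None or np.linalg.norm(t)<np.linalg.norm(best): best=t
    y=R.as_matrix()[:,1]
    print("travel",(R.inv().apply(np.array(p)-P)).round(4),"turn",best.round(1),"| tool y yaw",np.degrees(np.arctan2(y[1],y[0])).round(1),"j7",s["joint_positions"][6].round(2))
E
python3 - <<'E'
from h import *
c=lambda X,Y:(320+(X-400)/5-.0,165+Y/5)
l=lambda X,Y:(170+X/5,165+Y/5)
w1=at("top",*c(541,136),.084);w2=at("top",*c(685,227),.084)
print("wings",w1,w2,(w1+w2)/2, np.degrees(np.arctan2(*(w1-w2)[[1,0]])))
print("dome",at("top",*c(608,180),.082))
K=[at("top",*c(*q),.05) for q in((560,42),(737,156),(628,330),(447,216))]
print("box",K,np.mean(K,0),np.degrees(np.arctan2(*(K[0]-K[1])[[1,0]])))
K=[at("top",*c(*q),.05) for q in((567,63),(717,161),(623,311),(473,214))]
print("screws",np.mean(K,0),np.degrees(np.arctan2(*(K[0]-K[1])[[1,0]])))
print("rest",at("top",*l(176,184),.055),at("top",*l(176,187),.047))
K=[at("top",*l(*q),.044) for q in((139,124),(242,149),(214,253),(112,225))]
print("rscrews",np.mean(K,0),np.degrees(np.arctan2(*(K[0]-K[1])[[1,0]])))
print("mon bottom",at("top",361,125,.1),at("top",432,169,.1),at("top",432,169,.4))
print(ctrl.get_state()["time"])
go([.526,-.104,.2],0)
E
```

```text
wings [ 0.5464 -0.076   0.084 ] [ 0.5054 -0.1394  0.084 ] [ 0.5259 -0.1077  0.084 ] 57.109748123115075
dome [ 0.5268 -0.106   0.082 ]
box [array([ 0.5937, -0.0945,  0.05  ]), array([ 0.5404, -0.1755,  0.05  ]), array([ 0.4614, -0.1214,  0.05  ]), array([ 0.5142, -0.0396,  0.05  ])] [ 0.527425 -0.10775   0.05    ] 56.654096346586726
screws [ 0.526825 -0.1086    0.05    ] 56.27140135708967
rest [0.5311 0.2405 0.055 ] [0.5305 0.2412 0.047 ]
rscrews [0.5305 0.2411 0.044 ] 75.70424043280417
mon bottom [ 0.6942 -0.1069  0.1   ] [ 0.5949 -0.2645  0.1   ] [ 0.5434 -0.133   0.4   ]
0.15
travel [-0.5251 -0.5412  0.0365] turn [-0.1  0.1 67.2] | tool y yaw 67.2 j7 -0.06
```

Run:
```python
from h import *
o1,d1=ray("top",252,57)
for p in((131,195),(134,196)):
    o2,d2=ray("side",*p)
    A=np.array([d1,-d2]).T;k=np.linalg.lstsq(A,o2-o1,rcond=None)[0];print(o1+k[0]*d1,o2+k[1]*d2)
for z in(.07,.1,.13):
    a=at("top",250,57,z)[:2];b=at("top",432,169,z)[:2];u=(b-a)/np.linalg.norm(b-a);w=np.array([.5265,-.1075])-a
    print(z,abs(u[0]*w[1]-u[1]*w[0]))
```

```text
[0.88876202 0.13099644 0.01624717] [0.90232362 0.13866287 0.02204607]
[0.88893781 0.1309874  0.01584801] [0.89499675 0.13434695 0.01844028]
0.07 0.15368839536769704
0.1 0.14220641438103124
0.13 0.13084559184218023
```

```bash
python3 -c "
from h import *
go([.5265,-.1075,.17],56.8);print(Ro.from_rotvec(ctrl.get_state()['tool_rot']).as_matrix().round(3))"
```

```text
travel [-0.5269 -0.5442  0.0665] turn [-0.1  0.  10.4] | tool y yaw 67.2 j7 -0.06
[[-0.922  0.388 -0.001]
 [ 0.388  0.922 -0.001]
 [-0.    -0.001 -1.   ]]
```

>>> step_arm(
  commands=[
    {"travel": [-0.5269, -0.5442, 0.0], "turn": [0, 0, 10.4]},
    {"travel": [-0.5269, -0.5442, 0.0], "turn": [0, 0, 10.4]},
    {"travel": [-0.5269, -0.5442, 0.0], "turn": [0, 0, 10.4]},
    {"travel": [-0.5269, -0.5442, 0.0], "turn": [0, 0, 10.4]},
    {"travel": [-0.5269, -0.5442, 0.0], "turn": [0, 0, 10.4]},
  ],
  gripper=0,
  force=20,
)

```text
time: 0.65
position: [0.3433, 0.3638, 0.2363]
tool_rot: [-0.899, -3.01, 0.0]
ft_force: [0.4, -1.0, 0.4]
grip_width: 0.627
grip_force: 0.0
```

```bash
python3 -c "
from h import *
go([.5265,-.1075,.17],56.8);print(ctrl.get_state()['position'])"
```

```text
travel [-0.4116 -0.2938  0.0663] turn [-0. -0. -0.] | tool y yaw 56.8 j7 0.12
[0.3433048  0.36384389 0.23632598]
```

>>> step_arm(
  commands=[
    {"travel": [-0.4116, -0.2938, 0.0]},
    {"travel": [-0.4116, -0.2938, 0.0]},
    {"travel": [-0.4116, -0.2938, 0.0]},
    {"travel": [-0.4116, -0.2938, 0.0]},
    {"travel": [-0.4116, -0.2938, 0.0]},
  ],
)

```text
$.commands[0]: bad value
```

```bash
python3 -c "
from h import *
go([.5265,-.1075,.17],56.8);print(ctrl.get_state()['position'])"
```

```text
travel [-0.4116 -0.2938  0.0663] turn [-0. -0. -0.] | tool y yaw 56.8 j7 0.12
[0.3433048  0.36384389 0.23632598]
```

>>> step_arm(
  commands=[
    {"travel": [-0.41, -0.294, 0.0], "turn": [0, 0, 0]},
    {"travel": [-0.41, -0.294, 0.0], "turn": [0, 0, 0]},
    {"travel": [-0.41, -0.294, 0.0], "turn": [0, 0, 0]},
    {"travel": [-0.41, -0.294, 0.0], "turn": [0, 0, 0]},
    {"travel": [-0.41, -0.294, 0.0], "turn": [0, 0, 0]},
  ],
)

```text
time: 1.15
position: [0.4332, 0.1307, 0.2366]
tool_rot: [0.898, 3.01, 0.001]
ft_force: [0.7, 1.2, -0.7]
grip_width: 0.175
grip_force: 0.0
```

```bash
python3 -c "
from h import *
go([.5265,-.1075,.17],56.8);print(ctrl.get_state()['position'])"
```

```text
travel [-0.2086 -0.1481  0.0665] turn [ 0.  0. -0.] | tool y yaw 56.8 j7 0.6
[0.43317838 0.13067539 0.23659174]
```

>>> step_arm(
  commands=[
    {"travel": [-0.2, -0.142, 0.0], "turn": [0, 0, 0]},
    {"travel": [-0.2, -0.142, 0.0], "turn": [0, 0, 0]},
    {"travel": [-0.2, -0.142, 0.0], "turn": [0, 0, 0]},
    {"travel": [-0.2, -0.142, 0.0], "turn": [0, 0, 0]},
    {"travel": [-0.2, -0.142, 0.0], "turn": [0, 0, 0]},
  ],
)

```text
time: 1.65
position: [0.5226, -0.0982, 0.2367]
tool_rot: [0.9, 3.009, 0.0]
ft_force: [1.4, 0.3, -0.5]
grip_width: 0.005
grip_force: 0.0
```

```bash
python3 -c "
from h import *
go([.5265,-.1075,.13],56.8);print(ctrl.get_state()['position'])"
```

```text
travel [-0.0083 -0.0057  0.1067] turn [ 0.   0.  -0.1] | tool y yaw 56.7 j7 1.17
[ 0.52264552 -0.09817354  0.23674577]
```

>>> step_arm(
  commands=[
    {"travel": [-0.007, -0.005, 0.04], "turn": [0, 0, 0]},
    {"travel": [-0.007, -0.005, 0.08], "turn": [0, 0, 0]},
    {"travel": [-0.007, -0.005, 0.105], "turn": [0, 0, 0]},
    {"travel": [-0.007, -0.005, 0.105], "turn": [0, 0, 0]},
    {"travel": [-0.007, -0.005, 0.105], "turn": [0, 0, 0]},
  ],
)

```text
time: 2.15
position: [0.5256, -0.1037, 0.1319]
tool_rot: [-0.899, -3.01, 0.001]
ft_force: [-0.3, 0.6, 0.7]
grip_width: 0.007
grip_force: 0.0
```

```bash
python3 -c "
from h import *
go([.5265,-.1075,.0975],56.8);print(ctrl.get_state()['position']);snap('top','t1.png',(300,130,440,260),5)"
```

```text
travel [-0.0028 -0.0026  0.0344] turn [-0. -0. -0.] | tool y yaw 56.8 j7 1.24
[ 0.52556743 -0.10374178  0.13193865]
```

View pics/t1.png

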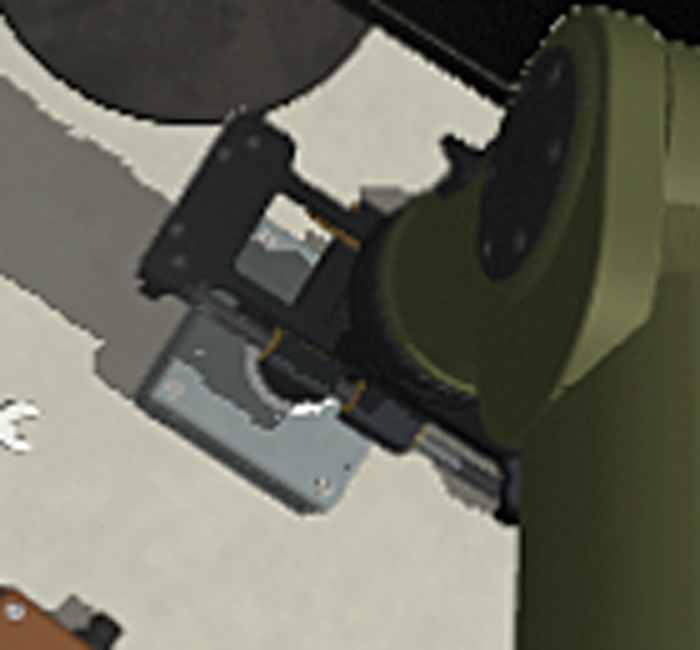

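The gripper is over the black dome at about (285,385) in the crop, and it clears the monitor. I'm pressing now.

>>> step_arm(
  commands=[
    {"travel": [-0.003, -0.002, 0.012], "turn": [0, 0, 0]},
    {"travel": [-0.003, -0.002, 0.02], "turn": [0, 0, 0]},
    {"travel": [-0.003, -0.002, 0.026], "turn": [0, 0, 0]},
    {"travel": [-0.003, -0.002, 0.029], "turn": [0, 0, 0]},
    {"travel": [-0.003, -0.002, 0.032], "turn": [0, 0, 0]},
  ],
)

```text
time: 2.7
position: [0.527, -0.107, 0.0998]
tool_rot: [0.899, 3.01, 0.001]
ft_force: [-2.0, -0.3, 4.8]
grip_width: 0.004
grip_force: 1.8
```

```bash
python3 -c "
from h import *
go([.5265,-.1075,.097],56.8);print(ctrl.get_state()['position'])"
```

```text
travel [ 0.0002 -0.0007  0.0028] turn [ 0.  0. -0.] | tool y yaw 56.8 j7 1.28
[ 0.52704616 -0.10703003  0.09984948]
```

>>> step_arm(
  commands=[
    {"travel": [0, 0, 0.0015], "turn": [0, 0, 0]},
    {"travel": [0, 0, 0.003], "turn": [0, 0, 0]},
    {"travel": [0, 0, 0.003], "turn": [0, 0, 0]},
    {"travel": [0, 0, 0.0035], "turn": [0, 0, 0]},
    {"travel": [0, 0, 0.0035], "turn": [0, 0, 0]},
  ],
)

```text
time: 3.2
position: [0.5271, -0.1071, 0.0973]
tool_rot: [0.899, 3.01, 0.001]
ft_force: [-4.3, 0.8, 11.1]
grip_width: 0.005
grip_force: 5.6
```

>>> step_arm(
  commands=[
    {"travel": [0, 0, 0.001], "turn": [0, 0, 0]},
    {"travel": [0, 0, 0.001], "turn": [0, 0, 0]},
    {"travel": [0, 0, 0.001], "turn": [0, 0, 0]},
  ],
)

```text
time: 3.5
position: [0.5272, -0.1071, 0.0972]
tool_rot: [0.899, 3.01, 0.002]
ft_force: [-6.5, 1.0, 17.3]
grip_width: 0.005
grip_force: 8.6
```

>>> step_arm(
  commands=[
    {"travel": [0, 0, -0.002], "turn": [0, 0, 0]},
    {"travel": [0, 0, -0.004], "turn": [0, 0, 0]},
    {"travel": [0, 0, -0.004], "turn": [0, 0, 0]},
  ],
)

```text
time: 3.8
position: [0.5271, -0.1071, 0.0993]
tool_rot: [0.899, 3.01, 0.0]
ft_force: [-0.3, 0.0, 3.9]
grip_width: 0.005
grip_force: 1.8
```

```bash
python3 -c "
from h import *
s=ctrl.get_state();print(s['position'],s['ft_force'])"
```

```text
[ 0.52708054 -0.10706453  0.09928989] [-0.26028519  0.04724556  3.94936092]
```

>>> step_arm(
  commands=[
    {"travel": [0, 0, -0.003], "turn": [0, 0, 0]},
    {"travel": [0, 0, -0.003], "turn": [0, 0, 0]},
    {"travel": [0, 0, -0.003], "turn": [0, 0, 0]},
  ],
)

```text
time: 4.1
position: [0.5267, -0.1068, 0.1016]
tool_rot: [-0.898, -3.01, 0.0]
ft_force: [0.6, 0.1, -0.5]
grip_width: -0.001
grip_force: 0.0
```

Latched, with zero force 2 mm above. Next I rise, open to about 60 mm and turn 50° counter-clockwise.

>>> step_arm(
  commands=[
    {"travel": [0, 0, -0.03], "turn": [0, 0, 0]},
    {"travel": [0, 0, -0.03], "turn": [0, 0, -8.5]},
    {"travel": [0, 0, -0.03], "turn": [0, 0, -17]},
    {"travel": [0, 0, -0.03], "turn": [0, 0, -25.5]},
    {"travel": [0, 0, -0.03], "turn": [0, 0, -34]},
  ],
  gripper=0.69,
)

```text
time: 4.6
position: [0.5267, -0.1069, 0.1317]
tool_rot: [0.031, -3.141, -0.0]
ft_force: [-0.4, 0.4, -0.2]
grip_width: 0.378
grip_force: 0.0
```

>>> step_arm(
  commands=[
    {"travel": [0, 0, 0], "turn": [0, 0, -8]},
    {"travel": [0, 0, 0], "turn": [0, 0, -16]},
    {"travel": [0, 0, 0], "turn": [0, 0, -16]},
    {"travel": [0, 0, 0], "turn": [0, 0, -16]},
  ],
)

```text
time: 5.0
position: [0.5267, -0.107, 0.1318]
tool_rot: [0.452, -3.108, -0.0]
ft_force: [0.3, 0.6, 1.0]
grip_width: 0.667
grip_force: 0.0
```

```bash
python3 -c "
from h import *
go([.5265,-.1075,.08],106.8);s=ctrl.get_state();print(s['position'],s['ft_force']);snap('side','s1.png',(200,120,400,270),4)"
```

```text
travel [ 0.0003 -0.0004  0.0518] turn [ 0.  -0.  -0.2] | tool y yaw 106.6 j7 2.1
[ 0.52672186 -0.1070451   0.13179231] [0.32960146 0.58659359 1.02780324]
```

View pics/s1.png

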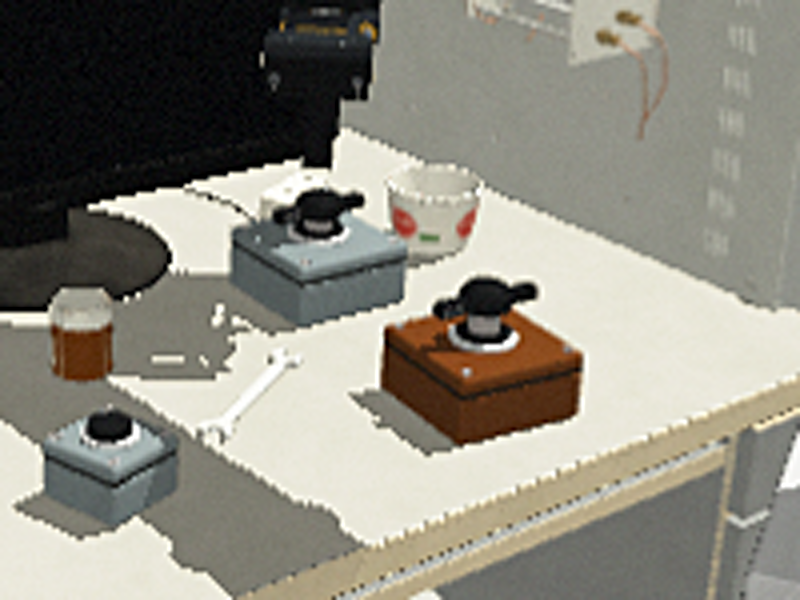

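The side picture shows the grey station's head, at crop (320,205), sitting lower than the brown one's, so it is latched. The fingertips are above it at about (320,160). Descending now.

>>> step_arm(
  commands=[
    {"travel": [0, 0, 0.015], "turn": [0, 0, 0]},
    {"travel": [0, 0, 0.03], "turn": [0, 0, 0]},
    {"travel": [0, 0, 0.042], "turn": [0, 0, 0]},
    {"travel": [0, 0, 0.051], "turn": [0, 0, 0]},
    {"travel": [0, 0, 0.051], "turn": [0, 0, 0]},
  ],
)

```text
time: 5.55
position: [0.5255, -0.1069, 0.079]
tool_rot: [0.457, -3.105, -0.001]
ft_force: [-1.1, 1.4, 0.2]
grip_width: 0.687
grip_force: 0.0
```

>>> step_arm(
  commands=[
    {"travel": [0, 0, 0], "turn": [0, 0, 6]},
    {"travel": [0, 0, 0], "turn": [0, 0, 12]},
    {"travel": [0, 0, 0], "turn": [0, 0, 18]},
    {"travel": [0, 0, 0], "turn": [0, 0, 24]},
    {"travel": [0, 0, 0], "turn": [0, 0, 30]},
  ],
)

```text
time: 6.05
position: [0.5278, -0.1073, 0.0816]
tool_rot: [0.369, 3.118, -0.0]
ft_force: [1.3, 0.3, -0.4]
grip_width: 0.688
grip_force: 0.7
```

>>> step_arm(
  commands=[
    {"travel": [0, 0, 0], "turn": [0, 0, 6]},
    {"travel": [0, 0, 0], "turn": [0, 0, 12]},
    {"travel": [0, 0, 0], "turn": [0, 0, 18]},
    {"travel": [0, 0, 0], "turn": [0, 0, 24]},
    {"travel": [0, 0, 0], "turn": [0, 0, 30]},
  ],
)

```text
time: 6.55
position: [0.528, -0.1076, 0.0818]
tool_rot: [1.163, 2.915, 0.0]
ft_force: [1.1, -0.2, -0.7]
grip_width: 0.69
grip_force: 0.7
```

>>> step_arm(
  commands=[
    {"travel": [0, 0, 0], "turn": [0, 0, 6]},
    {"travel": [0, 0, 0], "turn": [0, 0, 10]},
    {"travel": [0, 0, 0], "turn": [0, 0, 14]},
    {"travel": [0, 0, 0], "turn": [0, 0, 14]},
  ],
)

```text
time: 6.95
position: [0.5279, -0.1077, 0.0817]
tool_rot: [1.504, 2.755, 0.0]
ft_force: [1.3, -1.5, -0.1]
grip_width: 0.694
grip_force: 0.8
```

```bash
python3 -c "
from h import *
go([.5265,-.1075,.08],56.8);s=ctrl.get_state();print(s['position'],s['ft_force'],s['torque']);snap('side','s2.png',(200,120,400,270),4)"
```

```text
travel [ 0.001  -0.0011  0.0017] turn [  0.    0.1 -24.1] | tool y yaw 32.7 j7 0.9
[ 0.52791329 -0.10774153  0.08174277] [ 1.30914133 -1.53697282 -0.05779596] [-0.36041484 -0.25245182  0.05250352]
```

View pics/s2.png

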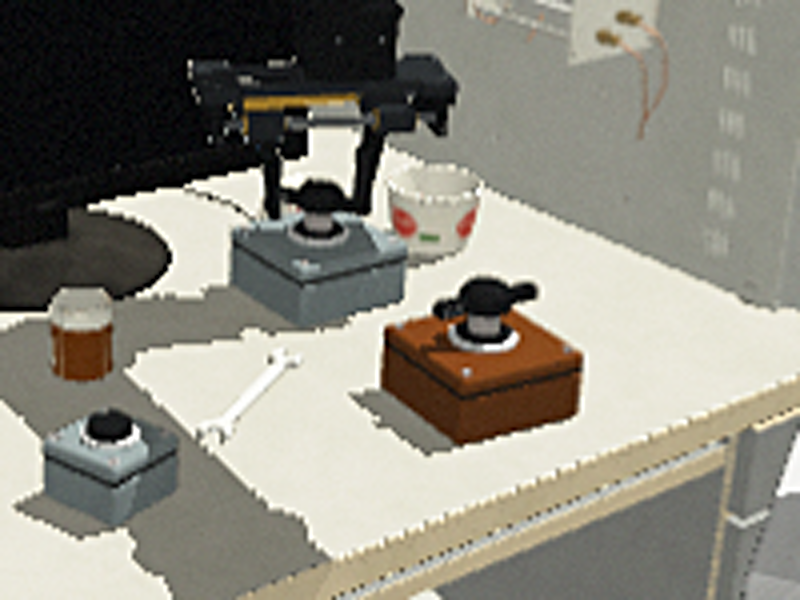

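The head has turned and popped up: its top is at crop y 180, against 190 before, and the stem shows. I back off by turning counter-clockwise, then lift.

>>> step_arm(
  commands=[
    {"travel": [0, 0, 0], "turn": [0, 0, -7]},
    {"travel": [0, 0, 0], "turn": [0, 0, -14]},
    {"travel": [0, 0, 0], "turn": [0, 0, -21]},
    {"travel": [0, 0, 0], "turn": [0, 0, -28]},
    {"travel": [0, 0, 0], "turn": [0, 0, -35]},
  ],
)

```text
time: 7.5
position: [0.5268, -0.1072, 0.0812]
tool_rot: [-0.596, -3.084, -0.0]
ft_force: [-0.2, -1.3, -0.3]
grip_width: 0.689
grip_force: 0.3
```

>>> step_arm(
  commands=[
    {"travel": [0, 0, 0], "turn": [0, 0, -7]},
    {"travel": [0, 0, 0], "turn": [0, 0, -14]},
    {"travel": [0, 0, 0], "turn": [0, 0, -21]},
    {"travel": [0, 0, 0], "turn": [0, 0, -28]},
    {"travel": [0, 0, 0], "turn": [0, 0, -28]},
  ],
)

```text
time: 8.0
position: [0.5267, -0.1067, 0.0811]
tool_rot: [0.16, -3.137, -0.001]
ft_force: [-0.6, -0.1, -0.0]
grip_width: 0.693
grip_force: 0.0
```

>>> step_arm(
  commands=[
    {"travel": [0, 0, -0.02], "turn": [0, 0, 0]},
    {"travel": [0, 0, -0.06], "turn": [0, 0, 0]},
    {"travel": [0, 0, -0.1], "turn": [0, 0, 0]},
    {"travel": [0, 0, -0.1], "turn": [0, 0, 0]},
  ],
)

```text
time: 8.4
position: [0.5303, -0.1076, 0.1867]
tool_rot: [-0.153, 3.128, -0.0]
ft_force: [0.4, -0.0, -0.1]
grip_width: 0.693
grip_force: 0.0
```

```bash
python3 -c "
from h import *
go([.5308,.2408,.18],75.7);s=ctrl.get_state();print(s['position'],s['ft_force'])"
```

```text
travel [-0.0345  0.3467  0.0069] turn [ 0.1  0.6 19.9] | tool y yaw 95.6 j7 1.89
[ 0.53034293 -0.10763819  0.18672819] [ 0.39473165 -0.04049168 -0.0656122 ]
```

>>> step_arm(
  commands=[
    {"travel": [-0.034, 0.345, 0], "turn": [0, 0, 20]},
    {"travel": [-0.034, 0.345, 0], "turn": [0, 0, 20]},
    {"travel": [-0.034, 0.345, 0], "turn": [0, 0, 20]},
    {"travel": [-0.034, 0.345, 0], "turn": [0, 0, 20]},
    {"travel": [-0.034, 0.345, 0], "turn": [0, 0, 20]},
  ],
  gripper=0,
)

```text
time: 8.9
position: [0.5259, 0.1316, 0.1807]
tool_rot: [-0.393, -3.116, -0.001]
ft_force: [0.5, -0.5, 0.3]
grip_width: 0.317
grip_force: 0.0
```

```bash
python3 -c "
from h import *
go([.5308,.2408,.18],75.7);s=ctrl.get_state();print(s['position'],s['ft_force'])"
```

```text
travel [0.0224 0.107  0.0008] turn [ 0.  -0.  -0.1] | tool y yaw 75.6 j7 1.08
[0.52590747 0.13160874 0.18071745] [ 0.52625443 -0.53005779  0.34391165]
```

>>> step_arm(
  commands=[
    {"travel": [0.022, 0.1, 0], "turn": [0, 0, 0]},
    {"travel": [0.022, 0.1, 0], "turn": [0, 0, 0]},
    {"travel": [0.022, 0.1, 0], "turn": [0, 0, 0]},
    {"travel": [0.022, 0.1, 0], "turn": [0, 0, 0]},
    {"travel": [0.022, 0.1, 0], "turn": [0, 0, 0]},
  ],
)

```text
time: 9.4
position: [0.5299, 0.2304, 0.1806]
tool_rot: [-0.393, -3.116, 0.002]
ft_force: [0.9, -0.1, 0.7]
grip_width: 0.008
grip_force: 0.0
```

```bash
python3 -c "
from h import *
go([.5308,.2408,.085],75.7);s=ctrl.get_state();print(s['position'],s['ft_force'])"
```

```text
travel [0.0017 0.0104 0.0955] turn [-0.1 -0.  -0.1] | tool y yaw 75.6 j7 0.93
[0.52991823 0.23038843 0.18056171] [ 0.86655177 -0.09851692  0.7100264 ]
```

>>> step_arm(
  commands=[
    {"travel": [0.001, 0.01, 0.045], "turn": [0, 0, 0]},
    {"travel": [0.001, 0.01, 0.08], "turn": [0, 0, 0]},
    {"travel": [0.001, 0.01, 0.095], "turn": [0, 0, 0]},
    {"travel": [0.001, 0.01, 0.095], "turn": [0, 0, 0]},
    {"travel": [0.001, 0.01, 0.095], "turn": [0, 0, 0]},
  ],
)

```text
time: 9.9
position: [0.5325, 0.2411, 0.0874]
tool_rot: [0.393, 3.115, 0.001]
ft_force: [-0.1, -0.4, -0.9]
grip_width: 0.003
grip_force: 0.0
```

```bash
python3 -c "
from h import *
go([.5308,.2408,.063],75.7);s=ctrl.get_state();print(s['position'],s['ft_force']);
snap('side','s3.png',(180,140,380,290),4)"
```

```text
travel [ 0.0016 -0.0007  0.0244] turn [ 0.1  0.1 -0.1] | tool y yaw 75.6 j7 0.95
[0.53252336 0.24106573 0.08736807] [-0.09388519 -0.38864151 -0.88723482]
```

View pics/s3.png

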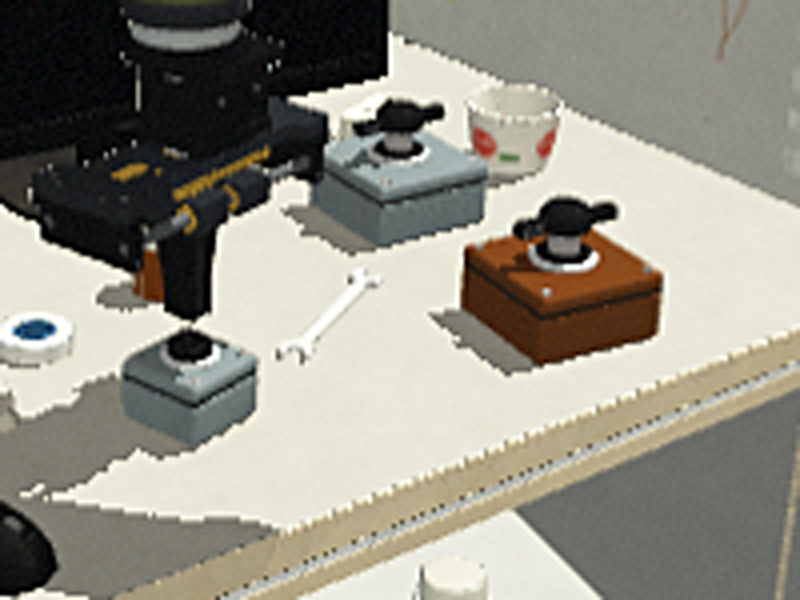

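The stop head is out and its wings are back at rest, at crop (400,115). The fingertips stand over the restart button at (190,340), so I press it now.

>>> step_arm(
  commands=[
    {"travel": [0.001, 0, 0.012], "turn": [0, 0, 0]},
    {"travel": [0.001, 0, 0.016], "turn": [0, 0, 0]},
    {"travel": [0.001, 0, 0.019], "turn": [0, 0, 0]},
    {"travel": [0.001, 0, 0.021], "turn": [0, 0, 0]},
    {"travel": [0.001, 0, 0.022], "turn": [0, 0, 0]},
  ],
)

```text
time: 10.45
position: [0.5303, 0.2423, 0.0642]
tool_rot: [-0.389, -3.117, -0.0]
ft_force: [-1.9, -0.1, 3.2]
grip_width: 0.005
grip_force: 1.7
```

>>> step_arm(
  commands=[
    {"travel": [0, 0, 0.001], "turn": [0, 0, 0]},
    {"travel": [0, 0, 0.002], "turn": [0, 0, 0]},
    {"travel": [0, 0, 0.0025], "turn": [0, 0, 0]},
    {"travel": [0, 0, 0.0025], "turn": [0, 0, 0]},
  ],
)

```text
time: 10.85
position: [0.5304, 0.2423, 0.0633]
tool_rot: [-0.39, -3.117, -0.001]
ft_force: [-5.1, -3.6, 12.9]
grip_width: 0.007
grip_force: 6.4
```

>>> step_arm(
  commands=[
    {"travel": [0, 0, 0.0005], "turn": [0, 0, 0]},
    {"travel": [0, 0, 0.0005], "turn": [0, 0, 0]},
  ],
)

```text
time: 11.05
position: [0.5304, 0.2423, 0.0633]
tool_rot: [-0.39, -3.117, -0.001]
ft_force: [-5.5, -2.3, 15.2]
grip_width: 0.007
grip_force: 7.7
```

>>> step_arm(
  commands=[
    {"travel": [0, 0, -0.004], "turn": [0, 0, 0]},
    {"travel": [0, 0, -0.015], "turn": [0, 0, 0]},
    {"travel": [0, 0, -0.05], "turn": [0, 0, 0]},
    {"travel": [0, 0, -0.1], "turn": [0, 0, 0]},
    {"travel": [0, 0, -0.1], "turn": [0, 0, 0]},
  ],
)

```text
time: 11.55
position: [0.5348, 0.2438, 0.1685]
tool_rot: [0.389, 3.107, 0.012]
ft_force: [0.7, 0.5, 0.5]
grip_width: 0.005
grip_force: 0.0
```

```bash
python3 -c "
from h import *
s=ctrl.get_state();print(s['time'],s['position'],s['ft_force']);
snap('side','s4.png',(180,140,380,290),4)"
```

```text
11.55 [0.53479516 0.24378243 0.16853388] [0.73495213 0.54435685 0.53339879]
```

View pics/s4.png

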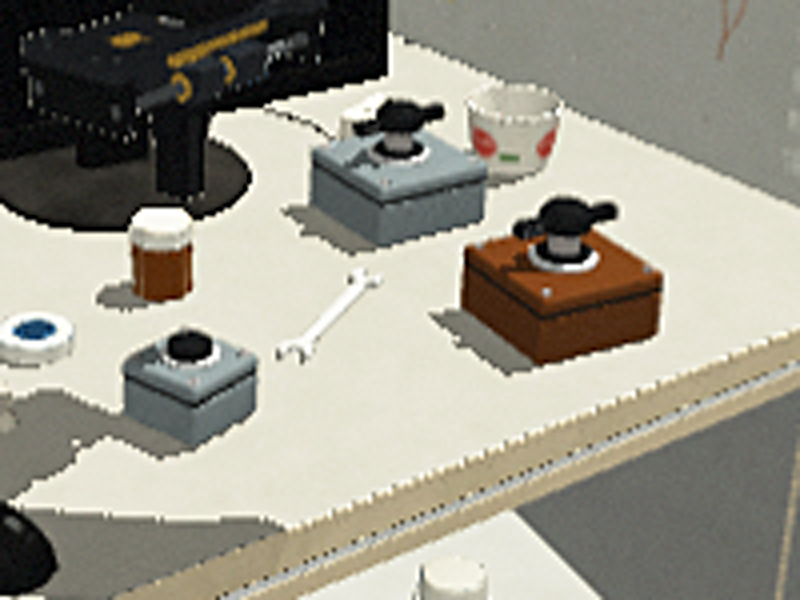

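The stop head is out with its wings at rest, at crop (400,118). The restart button is out at (190,345), its box has not moved, and the robot is clear of everything.

```bash
python3 -c "
from bench import ctrl
print(ctrl.close_job())"
```

```text
the job is handed in; nothing more can be done
None
```

I pressed the stop button in until it latched, turned it clockwise until it sprang back out, then pressed the restart button fully in and let it come out; the job was handed in at about 11.6 s, with no verdict shown.

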